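# Stand the rinsed brush cup upside down to drain

## Task

On the closet's dressing counter two square white cups, just rinsed, lie on their sides. Pick up the taller one and set it down gently, not dropped, standing upside down (mouth flat on the mat) near the middle of the square cork mat, and let go of it. Leave the short square cup and the round tumbler where they are.

Things in the scene. Friction and masses are not known exactly. Their poses are not given: they have to be found in the camera images.
- tall_cup_center (a point): centre of the taller square cup: open ceramic box-shaped cup, 46 x 46 mm outside, 70 mm from closed base to open mouth, walls 4 mm, 110 to 180 g. It starts lying on one flat side (this point 23 mm above the counter), mouth pointing roughly away from the robot. The point's x axis runs along the cup from base to mouth: the mouth is 35 mm along +x, the base 35 mm along -x; the y and z axes are square to the four flat sides, 23 mm away.
- short_cup_center (a point): centre of the short square cup, a bystander to leave alone: same ware, 46 x 46 mm and only 44 mm from base to mouth, also lying on its side; x axis from base to mouth
- square_mat_top (a point): centre of the upper face of the square cork mat, 130 x 130 mm, 6 mm thick, fixed to the counter; x and y axes along its sides, z up. The cup goes here. (A round cork mat of 120 mm diameter lies beside it with the tumbler on it.)
- tumbler_center (a point): centre of the round white tumbler, a bystander to leave alone: 66 mm wide at its mouth, 85 mm high, already standing upside down on the round mat
Mind the look-alikes: they are no part of the job. What is shaped like the part that bears tall_cup_center but yellow is not meant.

How it is judged (in metres and radians):
On the way:
1. the tall cup, still held, is brought mouth down (within 25 degrees) to the square mat: its centre under 55 mm above the mat and within 40 mm of the mat's middle (angle between tall_cup_center's own x axis and vertical above 2.705 rad and z of tall_cup_center in the frame of square_mat_top below 0.055 m and horizontal distance between tall_cup_center and square_mat_top below 0.04 m and contact force between the fingers and tall_cup above 0.5 N), for 0.06 s.
At the end, for the whole second after the job is handed in: the tall cup stands mouth down on the square mat (upside down within 8 degrees, its centre 30 to 40 mm above the mat), its centre within 30 mm of the mat's middle, at rest; the short cup and the tumbler are within 30 mm of where they started (angle between tall_cup_center's own x axis and vertical above 3 rad and horizontal distance between tall_cup_center and square_mat_top below 0.03 m and z of tall_cup_center in the frame of square_mat_top between 0.03 and 0.04 m and linear speed of tall_cup below 0.02 m/s and distance of each of short_cup_center, tumbler_center from where it was at the start of the episode below 0.03 m); the robot touches nothing.
It fails at once if the short cup or the tumbler is moved more than 30 mm (distance of any of short_cup_center, tumbler_center from where it was at the start of the episode above 0.03 m).
It also fails if it takes over 40 s, if anything falls off the work surface, if the arm or the gripper's body presses on something with over 40 N, if the wrist force passes 120 N, or if a joint passes its speed limit or range.

## Robot

A 6-joint arm with a two-finger parallel gripper is mounted at the origin on the work surface. World frame = base frame: x ahead of the robot, y to its left, z up, the work surface at z = 0. Lengths are in mm, angles in rad, forces in N, time in s.
With the tool pointing down it reaches from about 350 to 875 mm from the base axis. Payload 4.2 kg.
Tool frame: the origin (TCP) lies midway between the tips of the shut fingers; the grasp point (between the pads) lies 19 mm behind it; z points along the fingers, y is the line along which they close (so a half turn about z gives the same grasp; the last joint's range is limited). The gripper opens to 85 mm and grips with 20 to 120 N. Pads are 22 mm wide; open, the fingers measure 114 mm over their backs; the gripper's body (76 mm by 85 mm) begins 54 mm behind the grasp point. The pads swing forward as they close: fully open they stand 13 mm farther back than shut.
Start: joints at [0.259, 0.385, 0.008, 0, -1.194, -0.259], TCP at [624.979, 0.025, 231.312] pointing down, gripper open.
Joint ranges: [-3.14, 3.14], [-1.21, 2.06], [-1.07, 1.41], [-3.16, 2.05], [-2.99, -0.16], [-3.1, 3.1]. Speed limits (rad/s): [2.79, 2.79, 3.14, 3.14, 3.14, 3.14].

## Interface

Orientations are given as a unit quaternion [x, y, z, w].
In Python, from bench import read_state, get_image, job_done gives the robot as it stands.
- The arm moves only by the tool servo_tool, never from a script. Its arguments are lists of equal length, an entry for each row: "rotation": the turn, a rotation vector about the world's x, y, z scaled (see below), a list of three; "slide": the shift along the world's x, y, z scaled (see below), a list of three; "grip": the opening, from -1 (shut) to 1 (fully open). In form: {"rotation": [[rx, ry, rz], ...], "slide": [[tx, ty, tz], ...], "grip": [grip, ...]}. A call has 1 to 8 rows; each row is the pose to reach, as a shift and turn from the pose commanded when the call began, turning the shorter way round; what a row does not reach only later rows make up. The controller multiplies each number of a shift by 0.2 m and each number of a turn by 360 degrees. A row lasts 1/8 s, in which the tool goes at most 62.5 mm and 10.7 degrees, less where a joint would pass 70% of its speed; a pose out of reach is approached as far as the arm can. A call with a number of a shift or a turn outside -1 to 1 is refused whole. A call with a gripper value outside its range is refused whole. The fingers move at their own pace and stop on an object; the grip force is fixed at half the most. Time passes only in rows, so rows that repeat a pose let the fingers close. It gives the time, the measured TCP pose, the force, the opening and the grip force at its end, in the units of the state.
- read_state(): the state, without advancing time (a new reading comes with each control period).
- get_image(name): name is "scene" or "side" or "wrist"; returns a dict with "image" (384x512x3 uint8, red, green, blue), "depth" (384x512 float32, mm along the optical axis (not along the pixel's ray), 0 where there is no reading), "camera_matrix" (3x3 intrinsics, pixels), "rvec" (rotation vector, rad) and "tvec" (3), from world to camera coordinates, as OpenCV has them; the wrist camera has in their place "hand_eye" (4x4, takes a point from camera to tool coordinates, whose origin is the TCP and whose axes are the flange's). Camera axes: x right, y down, z forward; pixel columns grow to the right and rows downward; lengths in mm; the calibration is good to about 2 mm. The wrist camera is an equidistant fisheye: a pixel r from the principal point sees the ray r / f radians off the axis. A picture is of the moment at which its call begins: read the wrist's pose just before it.
- job_done(): hands the job in; it is judged then, once.
The state is a dict: "clock": time; "joints": joint angles; "joint_vel": joint speeds; "joint_efforts": joint torques, N m; "position": TCP position; "ee_rot": TCP orientation; "contact_force": force on the tool from outside, world axes, zero at the start; "wrist_torque": the same for the moment, N m; "gripper_width": finger opening in mm; "grasp_force": force on a finger pad.
Only numpy, scipy, OpenCV 4.12 (cv2) and the standard library are available. Lean on these libraries where they do the work, as an engineer would, in place of code of your own. Each camera call takes 0.05 s, during which the arm holds its last target. There are 200 camera calls.

## Working session

There is one attempt and no reset: what is moved stays moved. The work goes in short steps, Python scripts to look and compute and a tool call to move; the robot and the scene stay as the last step left them, time stands still between calls to the robot, and variables do not carry over. Pictures are saved under pics/ and viewed, at most 10 in all, crops included, and the job is handed in when it is done.

Besides the shell and the picture viewer there is one more tool, called after ">>>" as name(argument=value, ...), one argument or row to a line, values as JSON. servo_tool: Moves the arm, as the interface text tells. Shifts and turns lie within -1 to 1; 1 stands for 0.2 m of shift or 360 degrees of turn. Its arguments: {"type":"object","properties":{"rotation":{"type":"array","items":{"type":"array","items":{"type":"number","minimum":-1,"maximum":1}}},"slide":{"type":"array","items":{"type":"array","items":{"type":"number","minimum":-1,"maximum":1}}},"grip":{"type":"array","items":{"type":"number"}}},"required":["rotation","slide","grip"]}

```bash
mkdir -p pics
cat > h.py <<'E'
import numpy as np,cv2
from bench import *
def world(d,step=1):
    K=d["camera_matrix"];R,_=cv2.Rodrigues(np.array(d["rvec"],float));t=np.array(d["tvec"],float).ravel()
    z=d["depth"].astype(float);v,u=np.indices(z.shape)
    P=np.stack([(u-K[0][2])/K[0][0]*z,(v-K[1][2])/K[1][1]*z,z],-1)
    W=(P-t)@R; W[z==0]=np.nan
    return W
E
python3 - <<'E'
from h import *
for n in("scene","side"):
    d=get_image(n);np.savez(n+".npz",im=d["image"],W=world(d))
    cv2.imwrite(f"pics/{n}0.png",d["image"][...,::-1])
print(read_state())
E
```

```text
{'clock': 0.1, 'joints': array([ 2.58582639e-01,  3.85469049e-01,  6.75584437e-03, -4.07001004e-04,
       -1.19400358e+00, -2.58565076e-01]), 'joint_vel': array([ 0.00075823, -0.00075471,  0.0033139 ,  0.00136717,  0.00037889,
       -0.00023022]), 'joint_efforts': array([-2.41840362e-04, -3.93318665e+01,  1.88929778e+01,  4.19793829e+00,
       -2.58899068e-03, -3.31562532e-06]), 'position': array([ 6.24477147e+02, -1.98078632e-03,  2.30338934e+02]), 'ee_rot': array([-7.07059577e-01,  7.07153305e-01,  6.46299655e-04, -7.34925616e-04]), 'contact_force': array([ 0.47371584,  0.16409957, -0.06900601]), 'wrist_torque': array([ 0.03152733, -0.00223034,  0.01007596]), 'grasp_force': 0.0, 'gripper_width': 85.32369970368106}
```

View pics/scene0.png

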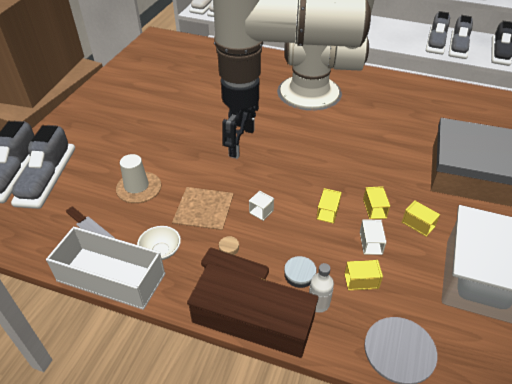

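View pics/side0.png

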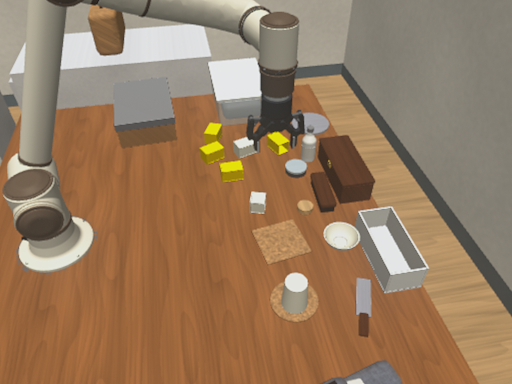

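In the scene view the white candidates are (373,237), which is longer, and (261,206), which is a near-cube. The yellow ones are at (329,205), (376,202), (421,218) and (364,275). The mat is at (204,208) and the tumbler at (132,175). The one at (373,237) looks like the tall cup, so I'll measure it and check in a crop.

Run:
```python
from h import *
out=[]
for n,boxes in(("scene",{"tall":(345,205,400,265),"short":(240,185,285,225),"mat":(165,180,245,232),"tumb":(110,150,160,205)}),("side",{"tall":(225,130,265,165),"short":(240,185,275,220),"mat":(245,215,318,265)})):
    d=np.load(n+".npz");im=d["im"];W=d["W"];hsv=cv2.cvtColor(im,cv2.COLOR_RGB2HSV)
    for k,(a,b,c,e) in boxes.items():
        w=W[b:e,a:c].reshape(-1,3);h=hsv[b:e,a:c].reshape(-1,3)
        if k=="mat": s=(w[:,2]>3)&(w[:,2]<12)
        else: s=(h[:,1]<60)&(w[:,2]>8)&(w[:,2]<100)
        p=w[s];zt=np.percentile(p[:,2],95)
        t=p if k=="mat" else p[p[:,2]>zt-4]
        r=cv2.minAreaRect(t[:,:2].astype(np.float32))
        print(n,k,len(p),"ztop",zt.round(1),"top rect",np.round(r[0],1),np.round(r[1],1),round(r[2],1),"all rect",cv2.minAreaRect(p[:,:2].astype(np.float32)))
d=np.load("scene.npz")["im"];s=np.load("side.npz")["im"]
A=cv2.resize(d[195:295,310:440],None,fx=3,fy=3,interpolation=2);B=cv2.resize(s[120:220,195:325],None,fx=3,fy=3,interpolation=2)
cv2.imwrite("pics/c1.png",np.hstack([A,B])[...,::-1])
W=np.load("scene.npz")["W"]
for u,v in((329,205),(376,202),(421,218),(364,275)):print(u,v,W[v,u].round())
```

```text
scene tall 617 ztop 50.6 top rect [592.8 317.9] [71.5 47. ] 18.9 all rect ((591.62353515625, 317.23309326171875), (74.00762176513672, 47.9068489074707), 18.091915130615234)
scene short 423 ztop 50.8 top rect [583.2  32.5] [46.2 47.2] 74.2 all rect ((582.9368286132812, 32.88734817504883), (48.421749114990234, 47.45122528076172), 72.52954864501953)
scene mat 2620 ztop 10.7 top rect [ 611.  -118.1] [188.7 219. ] 19.7 all rect ((610.9883422851562, -118.13674926757812), (188.73101806640625, 218.996337890625), 19.733732223510742)
scene tumb 828 ztop 95.1 top rect [ 607.3 -313.3] [54.5 52.2] 88.6 all rect ((610.8235473632812, -311.96099853515625), (58.79375076293945, 60.32079315185547), 75.44113159179688)
side tall 290 ztop 47.4 top rect [586.9 311.5] [62.7 49.5] 17.3 all rect ((588.156005859375, 311.7242126464844), (67.09571838378906, 51.66701889038086), 20.612470626831055)
side short 278 ztop 47.9 top rect [583.1  28.8] [45.3 43. ] 72.0 all rect ((583.2247924804688, 28.604848861694336), (51.00935745239258, 43.339839935302734), 72.17123413085938)
side mat 1553 ztop 8.4 top rect [ 628.1 -108.2] [180.7 204.2] 78.8 all rect ((628.086181640625, -108.18724060058594), (180.6815643310547, 204.15489196777344), 78.83346557617188)
329 205 [545. 198.  48.]
376 202 [498. 307.  50.]
421 218 [513. 419.  48.]
364 275 [726. 320.  48.]
```

View pics/c1.png

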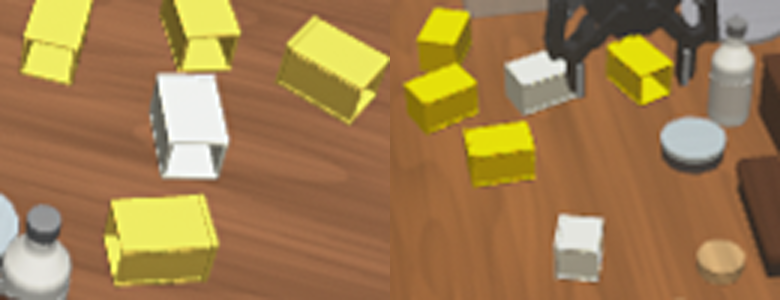

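Crop: the white cup at (373,237) is clearly elongated, measures 71×47 mm and has its mouth away from the robot, so it is the tall cup. The other white one measures 46×47 mm, so it is the short cup. Next I'll measure the mat and the yellow cup behind the tall one, since that limits the approach.

Run:
```python
from h import *
for n,(a,b,c,e),yb in(("scene",(165,180,240,232),(355,180,400,222)),("side",(245,215,318,265),(195,140,228,165))):
    d=np.load(n+".npz");im=d["im"];W=d["W"];hsv=cv2.cvtColor(im,cv2.COLOR_RGB2HSV)
    m=np.zeros(im.shape[:2],np.uint8);m[b:e,a:c]=(hsv[b:e,a:c,2]>150)*255
    m=cv2.morphologyEx(cv2.morphologyEx(m,cv2.MORPH_CLOSE,np.ones((5,5))),cv2.MORPH_OPEN,np.ones((5,5)))
    p=W[m>0];r=cv2.minAreaRect(p[:,:2].astype(np.float32));print(n,"mat",len(p),r,np.median(p[:,2]))
    a,b,c,e=yb;h=hsv[b:e,a:c].reshape(-1,3);w=W[b:e,a:c].reshape(-1,3)
    p=w[(h[:,1]>100)&(h[:,0]>24)&(h[:,0]<36)&(w[:,2]>38)]
    print("yellow behind",len(p),cv2.boxPoints(cv2.minAreaRect(p[:,:2].astype(np.float32))).round())
```

```text
scene mat 3515 ((623.8092651367188, -119.82635498046875), (215.3799591064453, 202.4398651123047), 21.234758377075195) nan
yellow behind 372 [[432. 313.]
 [450. 271.]
 [517. 299.]
 [499. 342.]]
side mat 3546 ((632.35107421875, -103.37096405029297), (189.00941467285156, 211.0158233642578), 78.25411224365234) nan
yellow behind 202 [[432. 312.]
 [482. 189.]
 [549. 216.]
 [498. 339.]]
```

Run:
```python
from h import *
d=np.load("scene.npz")["im"];s=np.load("side.npz")["im"]
A=cv2.resize(d[180:240,165:245],None,fx=5,fy=5,interpolation=2);B=cv2.resize(s[213:273,243:323],None,fx=5,fy=5,interpolation=2)
cv2.imwrite("pics/c2.png",np.hstack([A,B])[...,::-1])
```

```text
(no output)
```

View pics/c2.png

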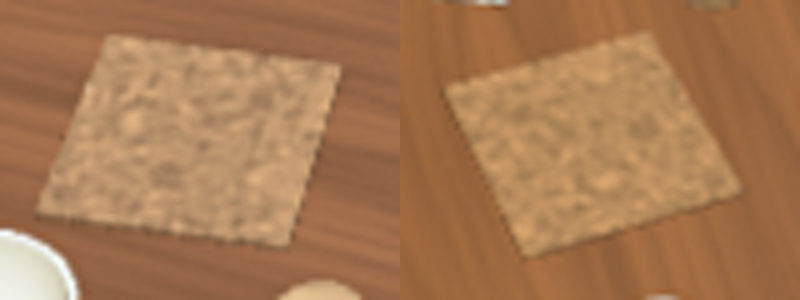

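```bash
cat >> h.py <<'E'
from scipy.spatial.transform import Rotation as Ro
def delta(Rt,grasp_pt,fwd=-19):
    """scaled rotvec & slide for target rotation and grasp point (mm), from the present pose"""
    s=read_state();R0=Ro.from_quat(s["ee_rot"]);D=Rt*R0.inv()
    tcp=np.array(grasp_pt)-Rt.apply([0,0,fwd])
    return (D.as_rotvec()/(2*np.pi)).round(4),((tcp-s["position"])/200).round(4),tcp.round(1)
def toolR(yaw,p):
    """tool heading yaw (deg), p deg below horizontal; y axis horizontal to the left of heading"""
    y,p=np.radians([yaw,p]);z=np.array([np.cos(y)*np.cos(p),np.sin(y)*np.cos(p),-np.sin(p)])
    b=np.array([-np.sin(y),np.cos(y),0]);return Ro.from_matrix(np.column_stack([np.cross(b,z),b,z]))
E
python3 - <<'E'
from h import *
for n,c in(("scene",[(186.4,187.4),(233.4,193.2),(223,229),(173,222.6)]),("side",[(252,231),(293,219.6),(311,251),(268.4,264.2)])):
    d=get_image(n);K=d["camera_matrix"];R,_=cv2.Rodrigues(np.array(d["rvec"],float));t=np.array(d["tvec"],float).ravel()
    C=-R.T@t;r=np.c_[c,np.ones(4)]@np.linalg.inv(K).T@R;P=C+r*((6-C[2])/r[:,2:])
    print(n,P.round(0)[:,:2].tolist(),P.mean(0).round(1),np.linalg.norm(np.roll(P,1,0)-P,axis=1).round(0))
c=np.array([591,316]);u=np.array([.946,.324])
R=toolR(18.9,45)
for g in ((-90,120),(8,29)): print(delta(R,[*(c+u*g[0]),g[1]]))
R=toolR(18.9,90);print(delta(R,[480,250,250]))
E
```

```text
scene [[569.0, -184.0], [547.0, -57.0], [673.0, -35.0], [695.0, -160.0]] [ 620.9 -108.9    6. ] [129. 129. 128. 128.]
side [[550.0, -65.0], [677.0, -43.0], [696.0, -168.0], [572.0, -190.0]] [ 623.8 -116.8    6. ] [127. 129. 126. 126.]
(array([ 0.1081, -0.0775, -0.1868]), array([-0.5305,  1.4559, -0.6203]), array([518.6, 291.2, 106.6]))
(array([ 0.1081, -0.0775, -0.1868]), array([-0.0669,  1.6147, -1.0753]), array([611.3, 322.9,  15.6]))
(array([-1.000e-04, -2.000e-04, -1.975e-01]), array([-0.7233,  1.2499,  0.0018]), array([480., 250., 231.]))
```

>>> servo_tool(
  rotation=[
    [0.0135,-0.0097,-0.0234],
    [0.027,-0.0194,-0.0467],
    [0.0405,-0.029,-0.07],
    [0.054,-0.0388,-0.0934],
    [0.0676,-0.0484,-0.1168],
    [0.081,-0.058,-0.14],
    [0.0946,-0.0678,-0.1635],
    [0.1081,-0.0775,-0.1868],
  ],
  slide=[
    [-0.06,0.1,0.0],
    [-0.12,0.2,0.0],
    [-0.18,0.3,0.0],
    [-0.24,0.4,0.0],
    [-0.3,0.5,0],
    [-0.36,0.6,0],
    [-0.42,0.7,0],
    [-0.5,0.8,0],
  ],
  grip=[1,1,1,1,1,1,1,1],
)

```text
clock: 1.2
position: [548.3, 121.5, 249.2]
ee_rot: [-0.254, 0.916, 0.038, 0.309]
contact_force: [0.5, -2.0, 1.7]
gripper_width: 85.6
grasp_force: 0.0
```

Run:
```python
from h import *
s=read_state();print(s["joints"].round(2),s["clock"])
c=np.array([591,316]);u=np.array([.946,.324])
R=toolR(18.9,45)
for g in ((-82,119),(8,29)): print(delta(R,[*(c+u*g[0]),g[1]]))
```

```text
[ 0.53  0.01 -0.71  0.36 -0.23 -1.89] 1.2
(array([ 0.0228, -0.0171, -0.028 ]), array([-0.1107,  0.8616, -0.7181]), array([526.1, 293.8, 105.6]))
(array([ 0.0228, -0.0171, -0.028 ]), array([ 0.315 ,  1.0074, -1.1681]), array([611.3, 322.9,  15.6]))
```

>>> servo_tool(
  rotation=[
    [0.0,0.0,0.0],
    [0.0,0.0,0.0],
    [0.0,0.0,0.0],
    [0.0,0.0,0.0],
  ],
  slide=[
    [0.0,0.2,0],
    [0.0,0.4,0],
    [0.0,0.6,-0.1],
    [0.0,0.7,-0.2],
  ],
  grip=[1,1,1,1],
)

```text
clock: 1.7
position: [550.2, 264.6, 230.3]
ee_rot: [-0.257, 0.92, 0.035, 0.294]
contact_force: [0.9, -0.3, 0.4]
gripper_width: 85.5
grasp_force: 0.0
```

```bash
cat > st.py <<'E'
from h import *
import sys
s=read_state();R=Ro.from_quat(s["ee_rot"]);z=R.apply([0,0,1]);y=R.apply([0,1,0])
print("t",s["clock"],"j",s["joints"].round(2),"pos",s["position"].round(1),"F",np.linalg.norm(s["contact_force"]).round(1),"w",round(s["gripper_width"],1),s["grasp_force"])
print("heading",np.degrees(np.arctan2(z[1],z[0])).round(1),"p",np.degrees(np.arcsin(-z[2])).round(1),"y",y.round(3))
c=np.array([591,316]);u=np.array([.946,.324])
for p in (45,55,60):
  for g in ((-60,110),(8,29)): print(p,g,*delta(toolR(18.9,p),[*(c+u*g[0]),g[1]]))
E
python3 st.py
```

```text
t 1.7 j [ 0.64  0.12 -0.79  1.08 -0.16 -2.7 ] pos [550.2 264.6 230.3] F 1.0 w 85.5 0.0
heading 22.3 p 55.5 y [-0.492  0.866 -0.087]
45 (-60, 110) [ 0.0251 -0.0218 -0.0284] [-0.0163  0.1817 -0.6688] [547.  300.9  96.6]
45 (8, 29) [ 0.0251 -0.0218 -0.0284] [ 0.3054  0.2918 -1.0738] [611.3 322.9  15.6]
55 (-60, 110) [ 0.0137  0.0035 -0.0297] [-0.0283  0.1776 -0.6795] [544.6 300.1  94.4]
55 (8, 29) [ 0.0137  0.0035 -0.0297] [ 0.2934  0.2877 -1.0845] [608.9 322.1  13.4]
60 (-60, 110) [ 0.008   0.0162 -0.0303] [-0.0349  0.1753 -0.6839] [543.2 299.6  93.5]
60 (8, 29) [ 0.008   0.0162 -0.0303] [ 0.2868  0.2855 -1.0889] [607.6 321.7  12.5]
```

```bash
sed -i 's/(45,55,60)/(62,66,70)/; s/(-60,110)/(-40,110)/; s/(8,29)/(6,27)/' st.py; python3 st.py
python3 - <<'E'
from h import *
W=np.load("scene.npz")["W"].reshape(-1,3);W2=np.load("side.npz")["W"].reshape(-1,3)
for w in(W,W2):
  print("x\\y",list(range(-240,60,30)))
  for x in range(640,900,30):
    print(x,[int(np.max(w[(abs(w[:,0]-x)<15)&(abs(w[:,1]-y)<15)&(w[:,2]<300),2],initial=-1)) for y in range(-240,60,30)])
E
```

```text
t 1.7 j [ 0.64  0.12 -0.79  1.08 -0.16 -2.7 ] pos [550.2 264.6 230.3] F 1.0 w 85.5 0.0
heading 22.3 p 55.5 y [-0.492  0.866 -0.087]
62 (-40, 110) [ 0.0057  0.0213 -0.0305] [ 0.057   0.2068 -0.6855] [561.6 305.9  93.2]
62 (6, 27) [ 0.0057  0.0213 -0.0305] [ 0.2746  0.2813 -1.1005] [605.1 320.8  10.2]
66 (-40, 110) [ 0.0011  0.0314 -0.0309] [ 0.0513  0.2048 -0.6884] [560.5 305.5  92.6]
66 (6, 27) [ 0.0011  0.0314 -0.0309] [ 0.2689  0.2793 -1.1034] [604.  320.4   9.6]
70 (-40, 110) [-0.0035  0.0415 -0.0313] [ 0.0455  0.2028 -0.6909] [559.3 305.1  92.1]
70 (6, 27) [-0.0035  0.0415 -0.0313] [ 0.2631  0.2773 -1.1059] [602.8 320.    9.1]
x\y [-240, -210, -180, -150, -120, -90, -60, -30, 0, 30]
640 [11, 5, 12, 12, 13, 12, 12, 12, 7, 7]
670 [5, 6, 12, 11, 13, 13, 12, 10, 299, 6]
700 [8, 4, 6, 11, 10, 9, 5, 22, 299, 23]
730 [7, 6, 39, 41, 39, 5, 7, 22, 24, 22]
760 [6, 39, 38, 28, 39, 37, 5, 48, 48, 48]
790 [6, 39, 39, 11, 35, 39, 5, 49, 50, 52]
820 [-1, -1, 39, -1, 40, 5, 6, 47, 84, 85]
850 [85, 85, 85, 85, 85, 6, 6, 5, 86, 88]
880 [10, 10, 10, 9, 85, 7, 6, 4, 87, 88]
x\y [-240, -210, -180, -150, -120, -90, -60, -30, 0, 30]
640 [3, 4, 9, 11, 10, 9, 10, 6, 4, 4]
670 [3, 4, 9, 11, 9, 9, 9, 298, 299, 3]
700 [4, 3, 6, 9, 8, 5, 3, 297, 299, 3]
730 [2, 3, 36, 36, 36, 3, 5, 20, 21, 21]
760 [4, 35, 35, 20, 36, 32, 4, 46, 45, 44]
790 [3, 36, 34, 12, 36, 33, 3, 47, 47, 46]
820 [3, 2, 36, 37, 37, 3, 3, 42, 82, 83]
850 [83, 82, 81, 81, 82, 2, 5, 3, 84, 84]
880 [10, 8, 8, 7, 82, -1, 0, 4, 86, 84]
```

>>> servo_tool(
  rotation=[
    [0.0017,0.013,-0.015],
    [0.0034,0.0264,-0.0307],
    [0.0034,0.0264,-0.0307],
    [0.0034,0.0264,-0.0307],
  ],
  slide=[
    [0,0.05,0],
    [0,0.1,-0.1],
    [0.05,0.2,-0.3],
    [0.05,0.2,-0.4],
  ],
  grip=[1,1,1,1],
)

```text
clock: 2.2
position: [560.4, 305.4, 148.5]
ee_rot: [-0.16, 0.961, 0.037, 0.221]
contact_force: [0.6, -1.0, -0.0]
gripper_width: 85.3
grasp_force: 0.0
```

```bash
python3 st.py
```

```text
t 2.2 j [ 0.76  0.3  -0.67  0.79 -0.26 -2.74] pos [560.4 305.4 148.5] F 1.2 w 85.3 0.0
heading 19.0 p 64.1 y [-0.324  0.946  0.001]
62 (-40, 110) [ 0.0018 -0.0056 -0.0001] [ 0.006   0.0026 -0.2764] [561.6 305.9  93.2]
62 (6, 27) [ 0.0018 -0.0056 -0.0001] [ 0.2236  0.0771 -0.6914] [605.1 320.8  10.2]
66 (-40, 110) [-0.0018  0.0049 -0.0001] [ 0.0004  0.0007 -0.2793] [560.5 305.5  92.6]
66 (6, 27) [-0.0018  0.0049 -0.0001] [ 0.218   0.0752 -0.6943] [604.  320.4   9.6]
70 (-40, 110) [-0.0054  0.0154 -0.0001] [-0.0054 -0.0013 -0.2818] [559.3 305.1  92.1]
70 (6, 27) [-0.0054  0.0154 -0.0001] [ 0.2121  0.0732 -0.6968] [602.8 320.    9.1]
```

>>> servo_tool(
  rotation=[
    [0,0,0],
    [0,0,0],
  ],
  slide=[
    [0.0,0.0,-0.25],
    [0.0,0.0,-0.28],
  ],
  grip=[1,1],
)

```text
clock: 2.45
position: [561.3, 308.5, 106.7]
ee_rot: [-0.159, 0.964, 0.026, 0.211]
contact_force: [0.2, 1.9, 0.1]
gripper_width: 85.4
grasp_force: 0.0
```

```bash
python3 st.py
python3 - <<'E'
from h import *
a=get_image("wrist")["image"];b=get_image("side")["image"]
cv2.imwrite("pics/w1.png",np.hstack([cv2.resize(a,(400,300)),cv2.resize(b[90:210,170:330],(400,300))])[...,::-1])
E
```

```text
t 2.45 j [ 0.66  0.36 -0.76  1.23 -0.16 -3.1 ] pos [561.3 308.5 106.7] F 1.9 w 85.4 0.0
heading 16.4 p 65.5 y [-0.318  0.948 -0.017]
62 (-40, 110) [ 0.0057 -0.0083  0.0011] [ 0.0015 -0.0127 -0.0675] [561.6 305.9  93.2]
62 (6, 27) [ 0.0057 -0.0083  0.0011] [ 0.219   0.0618 -0.4825] [605.1 320.8  10.2]
66 (-40, 110) [0.0021 0.0022 0.001 ] [-0.0042 -0.0147 -0.0704] [560.5 305.5  92.6]
66 (6, 27) [0.0021 0.0022 0.001 ] [ 0.2134  0.0599 -0.4854] [604.  320.4   9.6]
70 (-40, 110) [-0.0014  0.0127  0.0009] [-0.01   -0.0166 -0.0729] [559.3 305.1  92.1]
70 (6, 27) [-0.0014  0.0127  0.0009] [ 0.2076  0.0579 -0.4879] [602.8 320.    9.1]
```

View pics/w1.png

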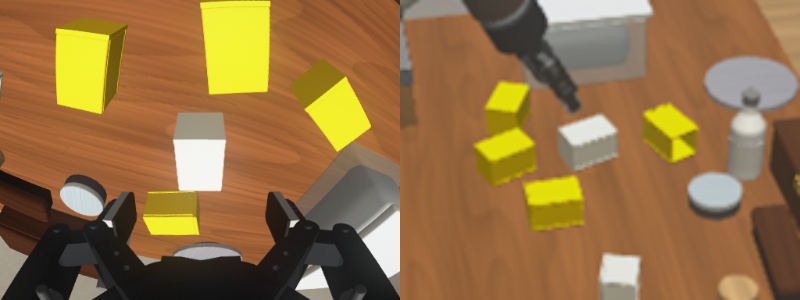

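The wrist view shows the cup lined up between the fingers, but j5 and j6 are at their limits. I'll back up and use the half-turned grasp.

>>> servo_tool(
  rotation=[
    [0,0,0],
    [0,0,0],
    [-0.0115,-0.004,0.025],
    [-0.023,-0.008,0.05],
    [-0.0345,-0.012,0.075],
    [-0.046,-0.016,0.1],
    [-0.0575,-0.02,0.125],
    [-0.069,-0.0235,0.15],
  ],
  slide=[
    [0.0,0.0,0.15],
    [0,0,0.3],
    [0,0,0.3],
    [0,0,0.3],
    [0,0,0.3],
    [0,0,0.3],
    [0,0,0.3],
    [0,0,0.3],
  ],
  grip=[1,1,1,1,1,1,1,1],
)

```text
clock: 3.55
position: [561.8, 309.5, 169.9]
ee_rot: [-0.617, 0.754, -0.091, 0.208]
contact_force: [-0.1, 0.5, 0.2]
gripper_width: 85.2
grasp_force: 0.0
```

>>> servo_tool(
  rotation=[
    [-0.0115,-0.004,0.025],
    [-0.023,-0.008,0.05],
    [-0.0345,-0.012,0.075],
    [-0.046,-0.016,0.1],
    [-0.0575,-0.02,0.125],
    [-0.069,-0.0235,0.15],
    [-0.0805,-0.0275,0.175],
    [-0.092,-0.0315,0.2],
  ],
  slide=[
    [0,0,0],
    [0,0,0],
    [0,0,0],
    [0,0,0],
    [0,0,0],
    [0,0,0],
    [0,0,0],
    [0,0,0],
  ],
  grip=[1,1,1,1,1,1,1,1],
)

```text
clock: 4.55
position: [562.0, 309.6, 170.1]
ee_rot: [0.955, -0.177, 0.208, -0.117]
contact_force: [-1.3, -0.6, -0.2]
gripper_width: 85.4
grasp_force: 0.0
```

```bash
cat >> h.py <<'E'
def toolRf(yaw,p): return toolR(yaw,p)*Ro.from_euler("z",180,degrees=True)
E
sed -i 's/toolR(18/toolRf(18/' st.py; python3 st.py
```

```text
t 4.55 j [ 0.77  0.27 -0.67  0.81 -0.28 -0.31] pos [562.  309.6 170.1] F 1.5 w 85.4 0.0
heading 18.9 p 62.4 y [-0.29  -0.91  -0.298]
62 (-40, 110) [-0.0486 -0.0178  0.0982] [-0.002  -0.0182 -0.3842] [561.6 305.9  93.2]
62 (6, 27) [-0.0486 -0.0178  0.0982] [ 0.2155  0.0563 -0.7992] [605.1 320.8  10.2]
66 (-40, 110) [-0.0488 -0.0066  0.0999] [-0.0077 -0.0201 -0.3871] [560.5 305.5  92.6]
66 (6, 27) [-0.0488 -0.0066  0.0999] [ 0.2099  0.0544 -0.8021] [604.  320.4   9.6]
70 (-40, 110) [-0.049   0.0046  0.1016] [-0.0135 -0.0221 -0.3895] [559.3 305.1  92.1]
70 (6, 27) [-0.049   0.0046  0.1016] [ 0.2041  0.0524 -0.8045] [602.8 320.    9.1]
```

>>> servo_tool(
  rotation=[
    [-0.012,-0.003,0.025],
    [-0.024,-0.006,0.05],
    [-0.036,-0.009,0.075],
    [-0.0487,-0.012,0.099],
    [-0.0487,-0.012,0.099],
    [-0.0487,-0.012,0.099],
    [-0.0487,-0.012,0.099],
    [-0.0487,-0.012,0.099],
  ],
  slide=[
    [0,0,0],
    [0,0,0],
    [0,0,0],
    [0,0,0],
    [0,-0.02,-0.1],
    [0,-0.02,-0.2],
    [0,-0.02,-0.3],
    [0,-0.02,-0.35],
  ],
  grip=[1,1,1,1,1,1,1,1],
)

```text
clock: 5.55
position: [564.9, 308.0, 111.0]
ee_rot: [0.964, 0.157, 0.212, -0.031]
contact_force: [-0.3, -0.3, 0.9]
gripper_width: 85.1
grasp_force: 0.0
```

```bash
python3 st.py
```

```text
t 5.55 j [ 0.67  0.35 -0.75  1.17 -0.16  0.09] pos [564.9 308.  111. ] F 1.0 w 85.1 0.0
heading 17.5 p 65.3 y [ 0.315 -0.949  0.007]
62 (-40, 110) [ 0.0039 -0.0082  0.0015] [-0.0164 -0.0105 -0.0889] [561.6 305.9  93.2]
62 (6, 27) [ 0.0039 -0.0082  0.0015] [ 0.2012  0.064  -0.5039] [605.1 320.8  10.2]
66 (-40, 110) [0.0004 0.0023 0.0015] [-0.022  -0.0125 -0.0918] [560.5 305.5  92.6]
66 (6, 27) [0.0004 0.0023 0.0015] [ 0.1955  0.0621 -0.5068] [604.  320.4   9.6]
70 (-40, 110) [-0.0032  0.0128  0.0014] [-0.0279 -0.0144 -0.0943] [559.3 305.1  92.1]
70 (6, 27) [-0.0032  0.0128  0.0014] [ 0.1897  0.0601 -0.5093] [602.8 320.    9.1]
```

>>> servo_tool(
  rotation=[
    [-0.0032,0.0128,0.0014],
    [-0.0032,0.0128,0.0014],
    [-0.0032,0.0128,0.0014],
    [-0.0032,0.0128,0.0014],
  ],
  slide=[
    [0,0,0],
    [0.04,0.01,-0.1],
    [0.08,0.02,-0.2],
    [0.1,0.03,-0.25],
  ],
  grip=[1,1,1,1],
)

```text
clock: 6.05
position: [584.7, 316.8, 60.7]
ee_rot: [0.971, 0.162, 0.172, -0.03]
contact_force: [-0.5, 0.8, 0.5]
gripper_width: 85.6
grasp_force: 0.0
```

```bash
python3 st.py
```

```text
t 6.05 j [ 0.75  0.48 -0.58  0.65 -0.23  0.54] pos [584.7 316.8  60.7] F 1.1 w 85.6 0.0
heading 19.3 p 69.9 y [ 0.326 -0.945 -0.002]
62 (-40, 110) [ 0.0069 -0.021  -0.0003] [-0.1154 -0.0543  0.1625] [561.6 305.9  93.2]
62 (6, 27) [ 0.0069 -0.021  -0.0003] [ 0.1021  0.0203 -0.2525] [605.1 320.8  10.2]
66 (-40, 110) [ 0.0033 -0.0105 -0.0003] [-0.1211 -0.0562  0.1596] [560.5 305.5  92.6]
66 (6, 27) [ 0.0033 -0.0105 -0.0003] [ 0.0965  0.0183 -0.2554] [604.  320.4   9.6]
70 (-40, 110) [-0.0003  0.0001 -0.0003] [-0.1269 -0.0582  0.1571] [559.3 305.1  92.1]
70 (6, 27) [-0.0003  0.0001 -0.0003] [ 0.0907  0.0163 -0.2579] [602.8 320.    9.1]
```

>>> servo_tool(
  rotation=[
    [0,0,0],
    [0,0,0],
    [0,0,0],
    [0,0,0],
  ],
  slide=[
    [0.03,0.005,-0.08],
    [0.06,0.01,-0.16],
    [0.09,0.016,-0.24],
    [0.09,0.016,-0.25],
  ],
  grip=[1,1,1,1],
)

```text
clock: 6.55
position: [607.9, 320.6, 18.7]
ee_rot: [0.973, 0.163, 0.163, -0.028]
contact_force: [0.3, -0.7, -0.1]
gripper_width: 85.2
grasp_force: 0.0
```

```bash
python3 st.py
python3 - <<'E'
from h import *
a=get_image("wrist")["image"];b=get_image("side")["image"]
cv2.imwrite("pics/w2.png",np.hstack([cv2.resize(a,(400,300)),cv2.resize(b[90:210,170:330],(400,300))])[...,::-1])
E
```

```text
t 6.55 j [ 0.7   0.57 -0.58  0.8  -0.16  0.43] pos [607.9 320.6  18.7] F 0.8 w 85.2 0.0
heading 19.3 p 71.0 y [ 0.326 -0.945 -0.002]
62 (-40, 110) [ 0.0079 -0.0238 -0.0004] [-0.2315 -0.0736  0.3726] [561.6 305.9  93.2]
62 (6, 27) [ 0.0079 -0.0238 -0.0004] [-0.0139  0.001  -0.0424] [605.1 320.8  10.2]
66 (-40, 110) [ 0.0043 -0.0132 -0.0003] [-0.2372 -0.0755  0.3697] [560.5 305.5  92.6]
66 (6, 27) [ 0.0043 -0.0132 -0.0003] [-0.0196 -0.001  -0.0453] [604.  320.4   9.6]
70 (-40, 110) [ 0.0006 -0.0027 -0.0003] [-0.243  -0.0775  0.3672] [559.3 305.1  92.1]
70 (6, 27) [ 0.0006 -0.0027 -0.0003] [-0.0254 -0.003  -0.0478] [602.8 320.    9.1]
```

View pics/w2.png

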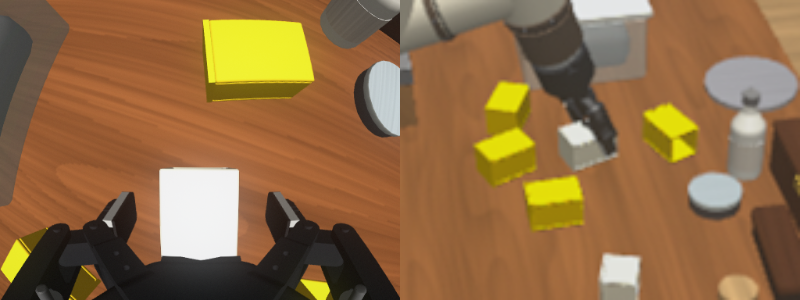

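>>> servo_tool(
  rotation=[
    [-0.0027,0.008,0],
    [-0.0027,0.008,0],
    [-0.0027,0.008,0],
    [-0.0027,0.008,0],
  ],
  slide=[
    [-0.02,0,-0.02],
    [-0.03,0,-0.04],
    [-0.03,0,-0.055],
    [-0.03,0,-0.055],
  ],
  grip=[1,1,1,1],
)

```text
clock: 7.15
position: [600.7, 319.5, 7.9]
ee_rot: [0.977, 0.164, 0.136, -0.023]
contact_force: [-0.0, 0.2, 0.3]
gripper_width: 85.1
grasp_force: 0.0
```

```bash
python3 st.py
```

```text
t 7.15 j [ 0.76  0.6  -0.45  0.4  -0.29  0.77] pos [600.7 319.5   7.9] F 0.3 w 85.1 0.0
heading 19.2 p 74.1 y [ 0.327 -0.945 -0.001]
62 (-40, 110) [ 0.0108 -0.0318 -0.0006] [-0.1956 -0.0677  0.4264] [561.6 305.9  93.2]
62 (6, 27) [ 0.0108 -0.0318 -0.0006] [0.022  0.0069 0.0114] [605.1 320.8  10.2]
66 (-40, 110) [ 0.0072 -0.0213 -0.0006] [-0.2012 -0.0696  0.4235] [560.5 305.5  92.6]
66 (6, 27) [ 0.0072 -0.0213 -0.0006] [0.0164 0.0049 0.0085] [604.  320.4   9.6]
70 (-40, 110) [ 0.0036 -0.0108 -0.0006] [-0.207  -0.0716  0.421 ] [559.3 305.1  92.1]
70 (6, 27) [ 0.0036 -0.0108 -0.0006] [0.0105 0.0029 0.006 ] [602.8 320.    9.1]
```

>>> servo_tool(
  rotation=[
    [0,0,0],
    [0,0,0],
    [0,0,0],
    [0,0,0],
    [0,0,0],
    [0,0,0],
    [0,0,0],
    [0,0,0],
  ],
  slide=[
    [0,0,0],
    [0,0,0],
    [0,0,0],
    [0,0,0],
    [0,0,0],
    [0,0,0],
    [0,0,0],
    [0,0,0],
  ],
  grip=[-1,-1,-1,-1,-1,-1,-1,-1],
)

```text
clock: 8.15
position: [601.2, 319.7, 8.2]
ee_rot: [0.977, 0.164, 0.137, -0.024]
contact_force: [-0.9, -1.9, 4.7]
gripper_width: 45.2
grasp_force: 62.7
```

>>> servo_tool(
  rotation=[
    [0,0,0],
    [0,0,0],
    [0,0,0],
    [0,0,0],
    [0,0,0],
    [0,0,0],
    [0,0,0],
    [0,0,0],
  ],
  slide=[
    [0,0,0.05],
    [0,0,0.15],
    [0,0,0.3],
    [0,0,0.45],
    [0,-0.1,0.6],
    [0,-0.2,0.75],
    [0,-0.3,0.9],
    [0,-0.4,1.0],
  ],
  grip=[-1,-1,-1,-1,-1,-1,-1,-1],
)

```text
clock: 9.15
position: [600.8, 239.9, 209.3]
ee_rot: [0.977, 0.164, 0.137, -0.024]
contact_force: [1.3, 0.3, -0.7]
gripper_width: 45.4
grasp_force: 62.2
```

```bash
python3 st.py | head -2
```

```text
t 9.15 j [ 0.67  0.31 -0.24  0.13 -0.76  1.15] pos [600.8 239.9 209.3] F 1.5 w 45.4 62.18716934323311
heading 19.7 p 74.0 y [ 0.328 -0.945 -0.003]
```

>>> servo_tool(
  rotation=[
    [-0.0094,0.0261,0],
    [-0.0187,0.0522,0],
    [-0.0281,0.0783,0],
    [-0.0375,0.1045,0],
    [-0.0468,0.1306,0],
    [-0.0562,0.1567,0],
    [-0.0655,0.1828,0],
    [-0.0749,0.209,0],
  ],
  slide=[
    [-0.02,-0.1,0.0],
    [-0.05,-0.2,0],
    [-0.1,-0.3,0],
    [-0.15,-0.4,0],
    [-0.2,-0.5,0],
    [-0.25,-0.6,0],
    [-0.3,-0.7,0],
    [-0.3,-0.8,0],
  ],
  grip=[-1,-1,-1,-1,-1,-1,-1,-1],
)

```text
clock: 10.15
position: [541.1, 80.3, 207.7]
ee_rot: [0.835, 0.142, -0.523, 0.093]
contact_force: [-0.3, 0.3, -1.8]
gripper_width: 45.6
grasp_force: 62.1
```

```bash
cat > st2.py <<'E'
from h import *
s=read_state();R=Ro.from_quat(s["ee_rot"])
# cup axis/centre in tool frame from grasp pose
Rg=Ro.from_quat([.977,.164,.137,-.024]);ax=np.array([.945,.327,0]);ax/=np.linalg.norm(ax)
at=Rg.inv().apply(ax);ct=Rg.inv().apply(np.array([591,316,23])-np.array([601,319.6,8.1]))
ct[1]=0
a=R.apply(at);c=R.apply(ct)+s["position"];z=R.apply([0,0,1])
print("t",s["clock"],"j",s["joints"].round(2),"pos",s["position"].round(1),"F",s["contact_force"].round(1),"w",round(s["gripper_width"],1),round(s["grasp_force"],1))
print("tool z",z.round(2),"cup axis",a.round(3),"tilt from down",np.degrees(np.arccos(-a[2])).round(1),"cup centre",c.round(1),"ct",ct.round(1))
rv=np.cross(a,[0,0,-1]);n=np.linalg.norm(rv);rv=rv/n*np.arcsin(n)
R2=Ro.from_rotvec(rv)*R;c2=R2.apply(ct)
print("to upright rot",(rv/2/np.pi).round(4),"slide to mat+50, +35:",[((np.array([622,-113,6+h])-c2-s["position"])/200).round(4).tolist() for h in(80,35)])
E
python3 st2.py
```

```text
t 10.15 j [ 0.41  0.85  0.39 -0.07 -2.23  1.49] pos [541.1  80.3 207.7] F [-0.3  0.3 -1.8] w 45.6 62.1
tool z [-0.85 -0.3  -0.44] cup axis [ 0.163  0.05  -0.985] tilt from down 9.8 cup centre [553.2  84.7 220.7] ct [ -6.1   0.  -17.3]
to upright rot [-0.0081  0.0261  0.    ] slide to mat+50, +35: [[0.3342, -0.9916, -0.6615], [0.3342, -0.9916, -0.8865]]
```

>>> servo_tool(
  rotation=[
    [0,0,0],
    [0,0,0],
    [0,0,0],
    [-0.002,0.006,0],
    [-0.004,0.013,0],
    [-0.006,0.019,0],
    [-0.008,0.026,0],
    [-0.008,0.026,0],
  ],
  slide=[
    [0.04,-0.14,0],
    [0.08,-0.28,0],
    [0.12,-0.42,0],
    [0.17,-0.56,0],
    [0.22,-0.7,0],
    [0.28,-0.85,0],
    [0.33,-0.99,-0.1],
    [0.33,-0.99,-0.2],
  ],
  grip=[-1,-1,-1,-1,-1,-1,-1,-1],
)

```text
clock: 11.15
position: [606.6, -119.7, 164.4]
ee_rot: [0.788, 0.135, -0.592, 0.101]
contact_force: [0.5, 0.4, -2.4]
gripper_width: 45.4
grasp_force: 62.2
```

```bash
python3 st2.py
python3 - <<'E'
from h import *
a=get_image("scene")["image"];b=get_image("side")["image"]
cv2.imwrite("pics/p1.png",np.hstack([cv2.resize(a[100:340,60:380],(400,300)),cv2.resize(b[130:340,170:450],(400,300))])[...,::-1])
E
```

```text
t 11.15 j [ 0.15  1.04  0.47  0.24 -2.27  1.78] pos [ 606.6 -119.7  164.4] F [ 0.5  0.4 -2.4] w 45.4 62.2
tool z [-0.91 -0.32 -0.28] cup axis [ 0.002  0.001 -1.   ] tilt from down 0.2 cup centre [ 620.6 -114.8  175.1] ct [ -6.1   0.  -17.3]
to upright rot [-0.0002  0.0004  0.    ] slide to mat+50, +35: [[0.0069, 0.0089, -0.4451], [0.0069, 0.0089, -0.6701]]
```

View pics/p1.png

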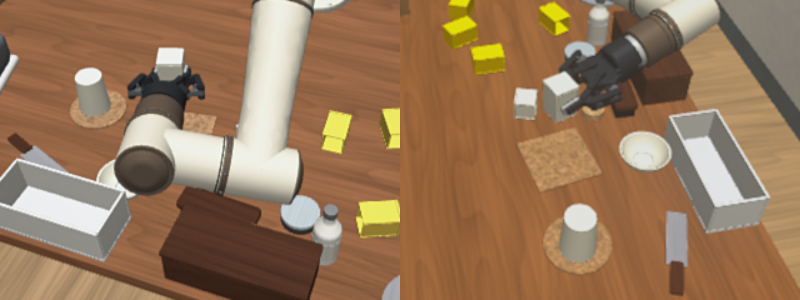

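Run:
```python
from h import *
Ws=[world(get_image(n)).reshape(-1,3) for n in("scene","side")]
w=np.vstack(Ws);w=w[np.isfinite(w[:,0])]
s=read_state();o=s["position"];h=np.array([.945,.33,0]);l=np.array([-.33,.945,0]);v=np.array([0,0,1.])
q=w-o;D=q@h;L=q@l;Z=w[:,2]
print("rows d, cols lateral -60..300; max z / min z of robot pts(z>105)/xmax")
for d in range(0,420,30):
  r=[]
  for a in range(-75,330,45):
    k=(abs(D-d)<15)&(abs(L-a)<22)&(Z>105)&(Z<600)
    r.append("%d/%d"%(Z[k].max(),Z[k].min()) if k.sum()>3 else "-")
  print(d,r)
```

```text
rows d, cols lateral -60..300; max z / min z of robot pts(z>105)/xmax
0 ['-', '212/139', '213/140', '-', '-', '459/361', '476/348', '484/400', '491/403']
30 ['-', '213/139', '212/170', '194/185', '-', '428/340', '455/325', '459/389', '-']
60 ['201/169', '207/172', '207/169', '201/172', '-', '416/312', '437/312', '435/368', '-']
90 ['208/177', '215/171', '214/176', '208/179', '-', '402/298', '418/300', '414/345', '-']
120 ['-', '244/178', '246/206', '209/192', '-', '387/276', '399/288', '393/328', '-']
150 ['-', '249/190', '251/221', '222/204', '-', '369/258', '376/334', '365/305', '-']
180 ['-', '265/184', '266/226', '239/214', '-', '349/242', '353/296', '334/285', '-']
210 ['-', '274/205', '280/243', '253/221', '-', '328/220', '331/265', '-', '-']
240 ['-', '283/204', '284/257', '267/215', '257/202', '310/196', '309/244', '-', '-']
270 ['-', '291/216', '294/266', '281/252', '272/185', '287/186', '288/237', '244/238', '-']
300 ['-', '303/225', '302/277', '284/255', '273/247', '272/248', '269/240', '247/116', '136/105']
330 ['-', '301/226', '303/222', '284/208', '264/198', '258/190', '249/182', '243/203', '-']
360 ['-', '261/237', '263/228', '-', '-', '-', '-', '-', '-']
390 ['-', '-', '-', '-', '-', '-', '-', '-', '-']
```

At p=164 the arm's side link would hit the wooden box when lowered. I'll lower with the cup tilted about 12° (25° is allowed) so the arm clears, then let it settle flat on its edge.

>>> servo_tool(
  rotation=[
    [0.0055,-0.0158,0],
    [0.011,-0.0315,0],
    [0.011,-0.0315,0],
    [0.011,-0.0315,0],
    [0.011,-0.0315,0],
  ],
  slide=[
    [0,0,0],
    [0,0,-0.1],
    [0,0,-0.2],
    [0,0,-0.3],
    [0,0,-0.35],
  ],
  grip=[-1,-1,-1,-1,-1],
)

```text
clock: 11.98
position: [606.2, -117.8, 95.0]
ee_rot: [0.844, 0.145, -0.508, 0.089]
contact_force: [0.5, -0.1, -2.0]
gripper_width: 45.1
grasp_force: 62.1
```

```bash
python3 st2.py
python3 - <<'E'
from h import *
Ws=[world(get_image(n)).reshape(-1,3) for n in("scene","side")]
w=np.vstack(Ws);w=w[np.isfinite(w[:,0])]
s=read_state();q=w-s["position"];D=q@[.945,.33,0];L=q@[-.33,.945,0];Z=w[:,2]
for d in range(60,360,40):
  print(d,["%d"%Z[k].min() if (k:=(abs(D-d)<20)&(abs(L-a)<22)&(Z>92)&(Z<600)).sum()>3 else "-" for a in range(-75,290,45)])
d=get_image("side");b=d["image"]
cv2.imwrite("pics/p2.png",cv2.resize(b[130:340,170:450],(800,600))[...,::-1])
E
```

```text
t 11.975 j [ 0.15  1.02  0.39  0.19 -2.01  1.74] pos [ 606.2 -117.8   95. ] F [ 0.5 -0.1 -2. ] w 45.1 62.1
tool z [-0.83 -0.3  -0.47] cup axis [ 0.196  0.067 -0.978] tilt from down 11.9 cup centre [ 617.8 -113.6  108.5] ct [ -6.1   0.  -17.3]
to upright rot [-0.0107  0.0314  0.    ] slide to mat+50, +35: [[0.009, -0.0009, -0.0981], [0.009, -0.0009, -0.3231]]
60 ['108', '106', '106', '110', '-', '302', '301', '359', '-']
100 ['120', '119', '144', '127', '-', '278', '275', '329', '-']
140 ['-', '140', '178', '156', '-', '250', '333', '300', '-']
180 ['-', '158', '208', '194', '-', '222', '276', '280', '-']
220 ['-', '179', '232', '195', '185', '184', '244', '-', '-']
260 ['-', '202', '260', '245', '173', '243', '236', '227', '-']
300 ['-', '225', '211', '198', '187', '187', '181', '92', '92']
340 ['-', '225', '223', '-', '-', '-', '-', '-', '-']
```

View pics/p2.png

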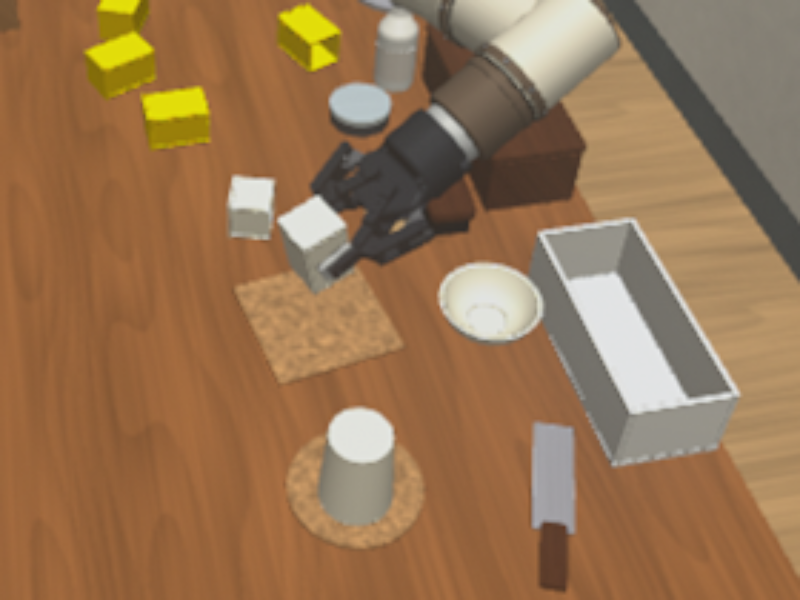

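>>> servo_tool(
  rotation=[
    [0,0,0],
    [0,0,0],
    [0,0,0],
    [0,0,0],
    [0,0,0],
    [0,0,0],
  ],
  slide=[
    [-0.01,0,-0.08],
    [-0.01,0,-0.16],
    [-0.01,0,-0.22],
    [-0.01,0,-0.26],
    [-0.01,0,-0.28],
    [-0.01,0,-0.285],
  ],
  grip=[-1,-1,-1,-1,-1,-1],
)

```text
clock: 12.88
position: [605.2, -118.2, 40.8]
ee_rot: [0.846, 0.145, -0.506, 0.089]
contact_force: [-1.1, -0.5, -1.8]
gripper_width: 45.1
grasp_force: 62.1
```

>>> servo_tool(
  rotation=[
    [0,0,0],
    [0,0,0],
  ],
  slide=[
    [0,0,-0.01],
    [0,0,-0.015],
  ],
  grip=[-1,-1],
)

```text
clock: 13.12
position: [605.2, -118.1, 38.1]
ee_rot: [0.846, 0.145, -0.505, 0.089]
contact_force: [0.4, -0.6, -1.4]
gripper_width: 45.3
grasp_force: 62.1
```

```bash
python3 st2.py
```

```text
t 13.125 j [ 0.15  1.08  0.37  0.18 -1.93  1.72] pos [ 605.2 -118.1   38.1] F [ 0.4 -0.6 -1.4] w 45.3 62.1
tool z [-0.83 -0.3  -0.47] cup axis [ 0.202  0.067 -0.977] tilt from down 12.3 cup centre [ 616.8 -114.    51.7] ct [ -6.1   0.  -17.3]
to upright rot [-0.0108  0.0324  0.    ] slide to mat+50, +35: [[0.0138, 0.0008, 0.1863], [0.0138, 0.0008, -0.0387]]
```

>>> servo_tool(
  rotation=[
    [0,0,0],
    [0,0,0],
    [0,0,0],
  ],
  slide=[
    [0,0,-0.008],
    [0,0,-0.015],
    [0,0,-0.015],
  ],
  grip=[-1,-1,-1],
)

```text
clock: 13.5
position: [605.0, -118.1, 34.8]
ee_rot: [0.846, 0.145, -0.506, 0.089]
contact_force: [-0.0, 0.4, -0.9]
gripper_width: 45.5
grasp_force: 62.1
```

>>> servo_tool(
  rotation=[
    [0,0,0],
    [0,0,0],
    [0,0,0],
  ],
  slide=[
    [0,0,-0.006],
    [0,0,-0.01],
    [0,0,-0.01],
  ],
  grip=[-1,-1,-1],
)

```text
clock: 13.88
position: [605.2, -118.1, 33.8]
ee_rot: [0.846, 0.145, -0.506, 0.089]
contact_force: [0.1, 1.1, 2.4]
gripper_width: 45.3
grasp_force: 62.3
```

```bash
python3 st2.py
```

```text
t 13.875 j [ 0.15  1.08  0.37  0.18 -1.93  1.72] pos [ 605.2 -118.1   33.8] F [0.1 1.1 2.4] w 45.3 62.3
tool z [-0.83 -0.3  -0.47] cup axis [ 0.201  0.067 -0.977] tilt from down 12.2 cup centre [ 616.8 -114.    47.3] ct [ -6.1   0.  -17.3]
to upright rot [-0.0107  0.0322  0.    ] slide to mat+50, +35: [[0.0139, 0.0007, 0.208], [0.0139, 0.0007, -0.017]]
```

Contact. I'll ease the fingers open slightly so the cup settles between them.

>>> servo_tool(
  rotation=[
    [0,0,0],
    [0,0,0],
    [0,0,0],
    [0,0,0],
  ],
  slide=[
    [0,0,0],
    [0,0,0],
    [0,0,0],
    [0,0,0],
  ],
  grip=[0.06,0.1,0.12,0.14],
)

```text
clock: 14.38
position: [605.0, -118.2, 32.5]
ee_rot: [0.846, 0.145, -0.506, 0.089]
contact_force: [-0.3, -0.3, 0.4]
gripper_width: 49.1
grasp_force: 0.0
```

```bash
python3 st2.py|head -1
python3 - <<'E'
from h import *
b=get_image("side")["image"]
cv2.imwrite("pics/p3.png",cv2.resize(b[180:280,230:350],(720,600),interpolation=2)[...,::-1])
E
```

```text
t 14.375 j [ 0.15  1.08  0.37  0.18 -1.93  1.72] pos [ 605.  -118.2   32.5] F [-0.3 -0.3  0.4] w 49.1 0.0
```

View pics/p3.png

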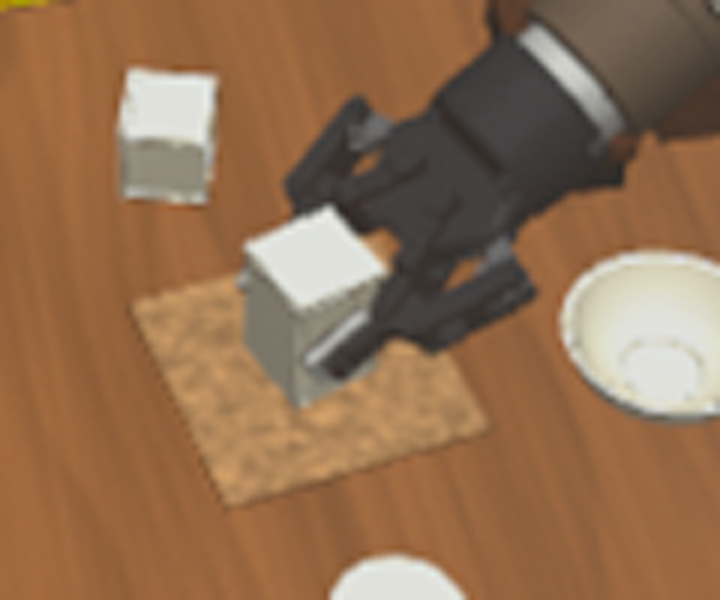

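The cup stands flat on the mat between loose fingers. Next I open fully, back out a little, then rise.

>>> servo_tool(
  rotation=[
    [0,0,0],
    [0,0,0],
    [0,0,0],
    [0,0,0],
    [0,0,0],
    [0,0,0],
    [0,0,0],
    [0,0,0],
  ],
  slide=[
    [0,0,0],
    [0,0,0],
    [0,0,0],
    [0,0,0],
    [0.05,0.018,0.028],
    [0.1,0.036,0.056],
    [0.15,0.053,0.085],
    [0.2,0.07,0.12],
  ],
  grip=[0.4,0.7,0.9,1,1,1,1,1],
)

```text
clock: 15.42
position: [645.3, -104.0, 57.0]
ee_rot: [0.846, 0.145, -0.506, 0.089]
contact_force: [0.3, 0.4, -1.2]
gripper_width: 85.4
grasp_force: 0.0
```

```bash
python3 st2.py|head -1
```

```text
t 15.425 j [ 0.16  1.12  0.55  0.18 -2.06  1.74] pos [ 645.3 -104.    57. ] F [ 0.3  0.4 -1.2] w 85.4 0.0
```

Reach is fine, so I'll continue out and up.

>>> servo_tool(
  rotation=[
    [0,0,0],
    [0,0,0],
    [0,0,0],
    [0,0,0],
    [0,0,0],
    [0,0,0],
    [0,0,0],
  ],
  slide=[
    [0.05,0.018,0.04],
    [0.1,0.035,0.1],
    [0.12,0.04,0.2],
    [0.12,0.04,0.35],
    [0.12,0.04,0.5],
    [0.12,0.04,0.65],
    [0.12,0.04,0.65],
  ],
  grip=[1,1,1,1,1,1,1],
)

```text
clock: 16.3
position: [669.7, -96.4, 191.0]
ee_rot: [0.848, 0.144, -0.502, 0.09]
contact_force: [0.4, -0.8, -0.0]
gripper_width: 85.4
grasp_force: 0.0
```

```bash
python3 st2.py|head -1
python3 - <<'E'
from h import *
d=get_image("side");W=world(d);b=d["image"]
hsv=cv2.cvtColor(b,cv2.COLOR_RGB2HSV)
for nm,(u0,v0,u1,v1),(lo,hi) in(("tall",(255,205,310,260),(66,95)),("short",(235,180,275,220),(38,60)),("tumb",(275,265,315,320),(80,110))):
    w=W[v0:v1,u0:u1].reshape(-1,3);p=w[(w[:,2]>lo)&(w[:,2]<hi)&(hsv[v0:v1,u0:u1,1].ravel()<70)]
    print(nm,len(p),cv2.minAreaRect(p[:,:2].astype(np.float32)),p[:,2].min(),p[:,2].max()); 
    q=p[p[:,2]>p[:,2].max()-5];A=np.c_[q[:,:2],np.ones(len(q))];print(" top slope",np.linalg.lstsq(A,q[:,2],rcond=None)[0][:2].round(3))
cv2.imwrite("pics/p4.png",cv2.resize(b[160:320,210:370],(600,600),interpolation=2)[...,::-1])
E
```

```text
t 16.3 j [ 0.16  1.06  0.73  0.21 -2.29  1.79] pos [669.7 -96.4 191. ] F [ 0.4 -0.8 -0. ] w 85.4 0.0
tall 264 ((623.4708862304688, -112.99455261230469), (49.08133316040039, 50.01279067993164), 19.497888565063477) 66.08681082736392 79.55826731314473
 top slope [-0.01  -0.009]
short 176 ((583.147705078125, 29.30905532836914), (49.01910400390625, 44.16653823852539), 72.50123596191406) 38.13555818596997 50.05738137049599
 top slope [0.009 0.004]
tumb 415 ((608.0418090820312, -318.57470703125), (55.0507926940918, 52.93870544433594), 59.845481872558594) 80.01642237720134 96.19576672076127
 top slope [ 0.009 -0.003]
```

View pics/p4.png

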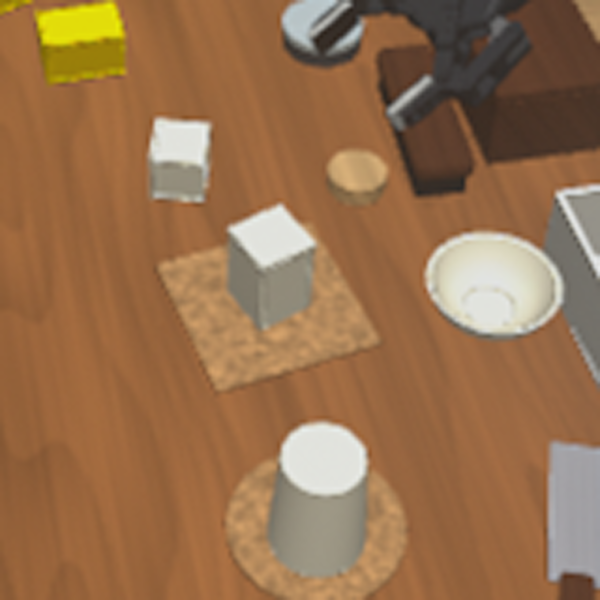

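The cup stands upside down and level at (623,-113), against a mat centre of (622,-113). The bystanders haven't moved and the gripper is clear.

```bash
python3 -c "
from bench import *
print(job_done())"
```

```text
the job is handed in; nothing more can be done
None
```

The tall white cup is standing mouth down on the square cork mat, about 1 mm from its middle by my side-camera measurement. I've let go of it, left the short cup and tumbler where they were, and handed the job in at about 16 s; no verdict was returned.

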